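Swing the straining funnel over the empty beaker and clamp it

TASK

Loosen the clamp knob on top of the straining stand (anticlockwise, about a fifth of a turn), swing the funnel arm by its handle until the funnel is over the empty open beaker and the pointer, across the dial from the funnel, meets the index clip there, then tighten the knob again fully, back to its stop. Do not force the arm while it is clamped, and leave the beaker, the jar and the other things on the counter where they are.

Things in the scene. Friction and masses are not known exactly. Their poses are not given: they have to be found in the camera images.
- stand: The straining stand, bolted to the counter: round dark base 124 mm across, steel column, and on top a flat aluminium dial 124 mm across whose upper face is 131 mm above the counter. Origin: on the counter, on the vertical pivot axis of arm and knob. Its x axis points to the middle of the dial's scale (away from the robot, give or take 20 degrees), z up.
- head (a joint): Angle of the swing head (hub, funnel arm, pointer) about the stand's vertical axis, rad, anticlockwise from above positive, limits -1.5 to 1.5. At 0 the funnel and handle point along the stand's -x and the pointer along its +x. Clamped, it is held by friction and resists some 6 N at the handle; loose, it swings freely with under 1 N and stays where it is left.
- handle (a point): Grip point of the upright black round handle on the arm's outer end, 155 mm from the pivot axis, beyond the funnel. The handle is a 16 mm diameter post from 141 to 191 mm above the counter; this point is on its axis at 172 mm. The funnel's rim (68 mm across, centre 105 mm from the pivot axis, top 150 mm above the counter) is inward of it.
- funnel_outlet (a point): Centre of the funnel's lower end, 105 mm from the pivot axis on the handle's side, 98 mm above the counter.
- pointer_tip (a point): Tip of the narrow dark pointer that sticks out of the 72 mm hub over the dial, opposite the funnel, 56 mm from the pivot axis, 137 mm above the counter.
- mark_a (a point): The mark of one index clip: a 16 mm wide dark block clipped on the dial's rim, with a thin white line on its top (142 mm above the counter). This point is on the clip's centre line, 56 mm from the pivot axis, where the pointer tip must come. When it does, the funnel is over whatever stands across the pivot from this clip. Clips are fixed for the run.
- mark_b (a point): The same for the other index clip, on the other side of the dial. Which of the two is the right one depends on where the beaker stands.
- knob (a joint): Angle of the clamp knob, rad: 0 is fully tight, against its stop; anticlockwise from above loosens and is positive; limit 1.6. The clamp lets go of the arm at about 0.7 and is properly loose from 0.8; about 1.2 is a comfortable opening. Turning takes 0.2 to 0.4 N m. It stays where it is left.
- knob_grip (a point): Middle of the clamp knob's grip, on the pivot axis, 173 mm above the counter: a black bar 52 mm long, 14 mm wide, from 160 to 186 mm above the counter, over an 18 mm stem and a steel washer 64 mm across (top at most 151 mm above the counter when loose). This point's x axis lies along the bar; when fully tight the bar lies along the stand's x axis.
- beaker: Empty open glass beaker, 68 mm across, 84 mm high, white graduation lines, standing below the funnel's path, across the pivot from one clip, about 105 mm from the pivot axis. Origin: centre of its underside.
- jar: Closed squat amber jar with a black lid, 60 mm across, 68 mm high, standing likewise across from the other clip. Origin: centre of its underside.
- reagent_bottle: Bystander: stoppered amber bottle, 72 mm across, 150 mm high. Origin: centre of its underside.
- dropper_bottle: Bystander: small amber dropper bottle, 32 mm across, 106 mm high. Origin: centre of its underside.
- spoon: Bystander: a spoon lying on the counter to the right of the stand, seen from the robot, about 0.2 m long.
There are look-alikes about, which are no part of the job. Leave any red or yellow look-alike of the jar alone.

How it is judged:
By the outcome, as a careful person would: the job done as asked, in the order asked, and still so for the second after the job is handed in, with the robot touching nothing.
It also fails if it takes over 61 s, if anything falls off the work surface, if the arm or the gripper's body presses on something with over 40 N, if the wrist force passes 120 N, or if a joint passes its speed limit or range.

ROBOT

A 6-joint arm with a two-finger parallel gripper is mounted at the origin on the work surface. World frame = base frame: x ahead of the robot, y to its left, z up, the work surface at z = 0. Lengths are in m, angles in rad, forces in N, time in s.
With the tool pointing down it reaches from about 0.35 to 0.875 m from the base axis. Payload 4.2 kg.
Tool frame: the origin (TCP) lies midway between the tips of the shut fingers; the grasp point (between the pads) lies 19 mm behind it (manip.pinch_z is the distance from the TCP to the grasp point, in m); z points along the fingers, y is the line along which they close (so a half turn about z gives the same grasp; the last joint's range is limited). The gripper opens to 87 mm and grips with 3 to 60 N. Pads are 19 mm wide; open, the fingers measure 117 mm over their backs; the gripper's body (75 mm by 190 mm) begins 51 mm behind the grasp point.
Start: joints at [1.544, 0.385, 0.008, 0, -1.194, -0.259], TCP at [0.176, 0.6, 0.223] pointing down, gripper open.
Joint ranges: [-3.14, 3.14], [-1.21, 2.06], [-1.07, 1.41], [-3.16, 2.05], [-2.99, -0.16], [-3.1, 3.1]. Speed limits (rad/s): [2.79, 2.79, 3.14, 3.14, 3.14, 3.14].

INTERFACE

Orientations are given as a unit quaternion [w, x, y, z].
In Python, from bench import manip gives the robot as it stands.
- The arm moves only by the tool apply_moves, never from a script. Its argument "commands" is a list of rows, each an object of numbers: "tx", "ty", "tz": the shift along the tool's x, y, z in m; "spin": the turn about the tool's z in rad; "fingers": the opening, from 0 (shut) to 1 (fully open). A call has 1 to 10 rows; each row shifts and turns the commanded pose from where the row before left it, along the tool's axes as they then stand; what a row does not reach is not made up. A row lasts 1/12 s, in which the tool goes at most 41.7 mm and 7.16 degrees, less where a joint would pass 70% of its speed; a pose out of reach is approached as far as the arm can. A call with a gripper value outside its range is refused whole. The fingers move at their own pace and stop on an object; "newtons" is the grip in N (left out, the last holds). Time passes only in rows, so rows that do not move let the fingers close. It gives the time, the measured TCP pose, the force, the opening and the grip force at its end, in the units of the state.
- manip.observe(): the state, without advancing time (a new reading comes with each control period).
- manip.snapshot(name): name is "scene" or "top" or "wrist"; returns (picture, depth): 400x640x3 uint8, blue, green, red; 400x640 float32, m along the optical axis (not along the pixel's ray), 0 where there is no reading.
- manip.calibration(name): a dict with "fovy" (degrees; the focal length in pixels is half the picture's height over the tangent of half this angle, whatever the lens; pixels are square), "cx", "cy" (the principal point, pixels), "rvec" (rotation vector, rad) and "tvec" (3), from world to camera coordinates, as OpenCV has them; the wrist camera has in their place "tool_from_camera" (4x4, takes a point from camera to tool coordinates, whose origin is the TCP and whose axes are the flange's). Camera axes: x right, y down, z forward; pixel columns grow to the right and rows downward; lengths in m; the calibration is good to about 2 mm. A picture is of the moment at which its call begins: read the wrist's pose just before it. calibration takes no time and is no camera call.
- manip.hand_in(): hands the job in; it is judged then, once.
The state is a dict: "time_s": time; "qpos": joint angles; "qvel": joint speeds; "tau": joint torques, N m; "eef_pos": TCP position; "tcp_rot": TCP orientation; "ft_force": force on the tool from outside, world axes, zero at the start; "moment": the same for the moment, N m; "opening": finger opening in m; "gripper_force": force on a finger pad.
Only numpy, scipy, OpenCV 4.12 (cv2) and the standard library are available. Lean on these libraries where they do the work, as an engineer would, in place of code of your own. Each camera call takes 0.05 s, during which the arm holds its last target. There are 200 camera calls.

## Working session

There is one attempt and no reset: what is moved stays moved. The work goes in short steps, Python scripts to look and compute and a tool call to move; the robot and the scene stay as the last step left them, time stands still between calls to the robot, and variables do not carry over. Pictures are saved under pics/ and viewed, at most 10 in all, crops included, and the job is handed in when it is done.

Besides the shell and the picture viewer there is one more tool, called after ">>>" in YAML: its name, and indented under it one key for each argument. apply_moves: Moves the arm, as the interface text tells. Its arguments: {"type":"object","properties":{"commands":{"type":"array","items":{"type":"object","properties":{"tx":{"type":"number"},"ty":{"type":"number"},"tz":{"type":"number"},"spin":{"type":"number"},"fingers":{"type":"number"}}}},"newtons":{"type":"number"}},"required":["commands"]}

```bash
mkdir -p pics; cat > h.py <<'E'
import numpy as np, cv2
from bench import manip
from scipy.spatial.transform import Rotation as R
def snap(n,f=None):
    s=manip.observe(); im,d=manip.snapshot(n); np.savez(f'pics/{n}.npz',im=im,d=d,p=s['eef_pos'],q=s['tcp_rot'])
    if f: cv2.imwrite(f,im)
    return im,d
def cam(n):
    c=manip.calibration(n); f=200/np.tan(np.radians(c['fovy'])/2)
    if n=='wrist':
        z=np.load('pics/wrist.npz'); T=np.eye(4); T[:3,:3]=R.from_quat(np.roll(z['q'],-1)).as_matrix(); T[:3,3]=z['p']
        return f,c['cx'],c['cy'],T@np.array(c['tool_from_camera'])
    W=np.eye(4); W[:3,:3]=cv2.Rodrigues(np.array(c['rvec'],float))[0]; W[:3,3]=np.ravel(c['tvec'])
    return f,c['cx'],c['cy'],np.linalg.inv(W)
def onz(n,u,v,z):
    "pixel ray meets plane z"
    f,cx,cy,T=cam(n); r=T[:3,:3]@[(u-cx)/f,(v-cy)/f,1]; return T[:3,3]+r*(z-T[2,3])/r[2]
E
python3 - <<'E'
from h import *
snap('top','pics/top1.png'); snap('scene','pics/scene1.png')
for n in('top','scene'): print(manip.calibration(n),cam(n)[3].round(3))
s=manip.observe(); print(s); print(R.from_quat(np.roll(s['tcp_rot'],-1)).as_matrix().round(3))
print(np.array(manip.calibration('wrist')['tool_from_camera']).round(3),manip.pinch_z)
E
```

```text
{'fovy': 44.36834887719186, 'cx': 316.2035736932478, 'cy': 200.90940704238216, 'rvec': array([ 2.14641615, -2.09620807,  0.1644347 ]), 'tvec': array([-0.01671712,  0.59187291,  1.2292248 ])} [[ 0.025 -0.985  0.173  0.37 ]
 [-1.    -0.022  0.021 -0.03 ]
 [-0.017 -0.173 -0.985  1.313]
 [ 0.     0.     0.     1.   ]]
{'fovy': 56.236302271551104, 'cx': 325.00613708844566, 'cy': 198.0430991614706, 'rvec': array([ 1.64950288,  1.61034215, -0.88025241]), 'tvec': array([ 0.02175766, -0.21528737,  1.48914723])} [[ 0.015  0.554 -0.832  1.358]
 [ 1.    -0.023  0.003 -0.03 ]
 [-0.017 -0.832 -0.555  0.647]
 [ 0.     0.     0.     1.   ]]
{'time_s': 0.1, 'qpos': array([ 1.54357217e+00,  3.85461875e-01,  6.78070494e-03, -4.19135661e-04,
       -1.19401993e+00, -2.58614189e-01]), 'qvel': array([ 3.74843198e-04, -4.96547068e-04,  2.83211106e-03,  1.46732745e-03,
       -1.52939464e-03,  7.65530251e-05]), 'tau': array([-4.92430263e-04, -3.91690636e+01,  1.87935215e+01,  4.23193485e+00,
        1.34292120e-02, -8.17506975e-05]), 'eef_pos': array([0.17605466, 0.59913306, 0.22158922]), 'tcp_rot': array([ 9.68508239e-04,  9.89792948e-01, -1.42509564e-01, -8.35510666e-05]), 'ft_force': array([-1.41570433,  0.05029957,  0.68944229]), 'moment': array([-0.02083286,  0.01295522, -0.0064021 ]), 'gripper_force': 0.0, 'opening': 0.08671943853218325}
[[ 0.959 -0.282 -0.   ]
 [-0.282 -0.959 -0.002]
 [ 0.     0.002 -1.   ]]
[[-0.001 -0.959 -0.283  0.079]
 [ 1.    -0.001  0.     0.001]
 [-0.001 -0.283  0.959 -0.162]
 [ 0.     0.     0.     1.   ]] 0.0187
```

View pics/top1.png

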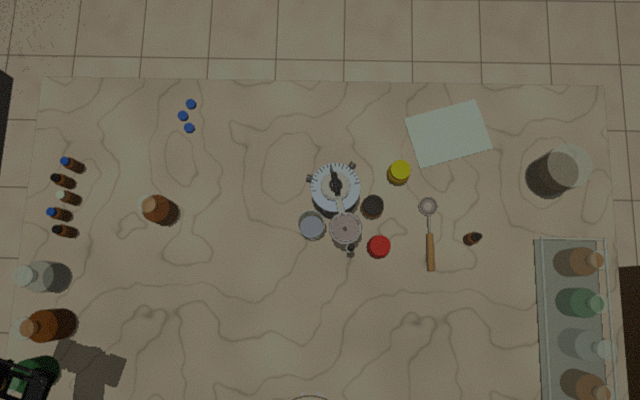

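View pics/scene1.png

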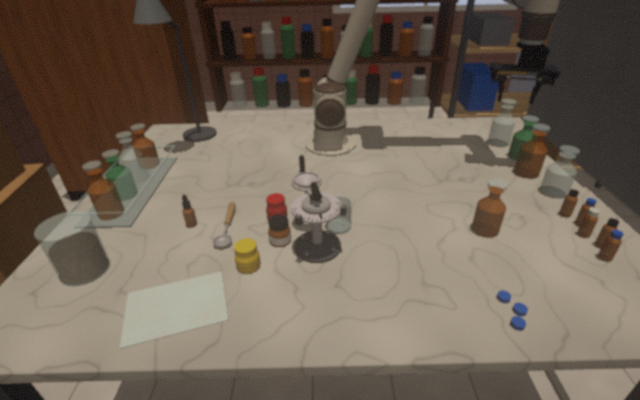

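The top view shows the stand at about (335,185), the funnel at (345,230) and the handle at (350,252). The beaker is at (312,226), lower left, and the black-lidded jar at (372,206). The clips are at about (311,179) and (353,166), and the beaker lies across from the second one. I'll enlarge that area.

```bash
python3 - <<'E'
from h import *
im=np.load('pics/top.npz')['im']
c=cv2.resize(im[145:265,270:410],None,fx=5,fy=5,interpolation=cv2.INTER_CUBIC)
cv2.imwrite('pics/top_c.png',cv2.convertScaleAbs(c,alpha=1.3,beta=20))
E
```

```text
(no output)
```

View pics/top_c.png

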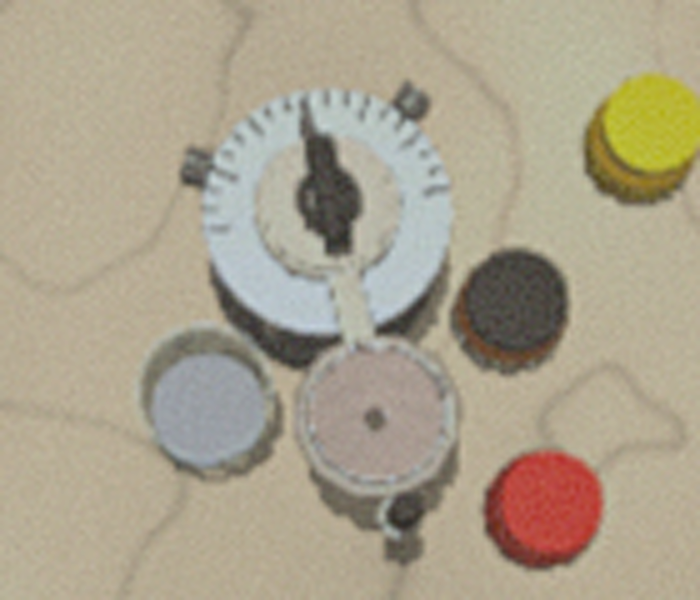

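```bash
python3 - <<'E'
from h import *
P=lambda u,v,z: onz('top',270+u/5,145+v/5,z).round(4)
for k,a in dict(dial=(327,212,.131),knob=(328,198,.186),hub=(327,205,.145),clipR=(411,102,.142),clipL=(197,168,.142),ptr=(304,103,.137),funnel=(378,415,.15),handle=(406,511,.191),jarlid=(517,301,.068),red=(548,503,.1),beakerrim=(207,400,.084),beakbot=(207,408,0),k1=(316,140,.186),k2=(341,250,.186)).items(): print(k,P(*a))
z=np.load('pics/top.npz');f,cx,cy,T=cam('top')
def D(u,v):
    u,v=270+u/5,145+v/5;d=z['d'][int(v),int(u)];return (T@[(u-cx)/f*d,(v-cy)/f*d,d,1])[:3].round(4)
for a in [(240,230),(400,250),(207,408),(517,301),(548,503),(375,415),(406,511)]: print(a,D(*a))
E
```

```text
dial [ 0.6129 -0.0508  0.131 ]
knob [ 0.6083 -0.0501  0.186 ]
hub [ 0.6135 -0.0504  0.145 ]
clipR [ 0.6666 -0.0907  0.142 ]
clipL [0.6312 0.0133 0.142 ]
ptr [ 0.6662 -0.0383  0.137 ]
funnel [ 0.5109 -0.0765  0.15  ]
handle [ 0.4621 -0.0883  0.191 ]
jarlid [ 0.5813 -0.1502  0.068 ]
red [ 0.4752 -0.1629  0.1   ]
beakerrim [0.5244 0.0072 0.084 ]
beakbot [0.5306 0.0096 0.    ]
k1 [ 0.6361 -0.044   0.186 ]
k2 [ 0.5836 -0.0567  0.186 ]
(240, 230) [ 0.6029 -0.0082  0.1312]
(400, 250) [ 0.5942 -0.0867  0.1335]
(207, 408) [0.5302 0.0095 0.0038]
(517, 301) [ 0.581  -0.1501  0.0697]
(548, 503) [ 0.4779 -0.1663  0.0687]
(375, 415) [ 5.29e-01 -8.09e-02 -2.00e-04]
(406, 511) [ 0.4622 -0.0883  0.1904]
```

>>> apply_moves:
  commands:
    - {"tx":0.03,"ty":0.025,"tz":-0.002}
    - {"tx":0.03,"ty":0.025,"tz":-0.002}
    - {"tx":0.03,"ty":0.025,"tz":-0.002}
    - {"tx":0.03,"ty":0.025,"tz":-0.002}
    - {"tx":0.03,"ty":0.025,"tz":-0.002}
    - {"tx":0.03,"ty":0.025,"tz":-0.002}
    - {"tx":0.03,"ty":0.025,"tz":-0.002}
    - {"tx":0.03,"ty":0.025,"tz":-0.002}
    - {"tx":0.03,"ty":0.025,"tz":-0.002}
    - {"tx":0.03,"ty":0.025,"tz":-0.002}

```text
invalid input
```

>>> apply_moves:
  commands:
    - {"tx":0.03,"ty":0.025}
    - {"tx":0.03,"ty":0.025}
    - {"tx":0.03,"ty":0.025}
    - {"tx":0.03,"ty":0.025}
    - {"tx":0.03,"ty":0.025}
    - {"tx":0.03,"ty":0.025}
    - {"tx":0.03,"ty":0.025}
    - {"tx":0.03,"ty":0.025}
    - {"spin":0.12}
    - {"spin":0.12}

```text
invalid input
```

```bash
cat >> h.py <<'E'
def st():
    s=manip.observe(); m=R.from_quat(np.roll(s['tcp_rot'],-1)).as_matrix()
    print('t',s['time_s'],'p',s['eef_pos'].round(4),'yaw',round(float(np.degrees(np.arctan2(m[1,0],m[0,0]))),2),'tilt',m[2].round(4),'q',s['qpos'].round(2),'F',s['ft_force'].round(2),'M',s['moment'].round(2),'open',round(s['opening'],4),s['gripper_force'])
    return s,m
def rem(x,y,z,yaw):
    s,m=st(); d=m.T@(np.array([x,y,z])-s['eef_pos']); cy=np.arctan2(m[1,0],m[0,0])
    sp=-(np.radians(yaw)-cy); print('tool shift',d.round(4),'spin',round((sp+np.pi)%(2*np.pi)-np.pi,4))
E
python3 - <<'E'
from h import *
rem(.611,-.0505,.24,-166.4)
E
```

```text
t 0.1 p [0.1761 0.5991 0.2216] yaw -16.39 tilt [ 1.0e-04  1.9e-03 -1.0e+00] q [ 1.54  0.39  0.01 -0.   -1.19 -0.26] F [-1.42  0.05  0.69] M [-0.02  0.01 -0.01] open 0.0867 0.0
tool shift [ 0.6005  0.5006 -0.0174] spin 2.6182
```

>>> apply_moves:
  commands:
    - {"tx":0.03,"ty":0.025,"tz":-0.002,"spin":0,"fingers":1}
    - {"tx":0.03,"ty":0.025,"tz":-0.002,"spin":0,"fingers":1}
    - {"tx":0.03,"ty":0.025,"tz":-0.002,"spin":0,"fingers":1}
    - {"tx":0.03,"ty":0.025,"tz":-0.002,"spin":0,"fingers":1}
    - {"tx":0.03,"ty":0.025,"tz":-0.002,"spin":0,"fingers":1}
    - {"tx":0.03,"ty":0.025,"tz":-0.002,"spin":0,"fingers":1}
    - {"tx":0.03,"ty":0.025,"tz":-0.002,"spin":0,"fingers":1}
    - {"tx":0.03,"ty":0.025,"tz":-0.002,"spin":0,"fingers":1}
    - {"tx":0.03,"ty":0.025,"tz":-0.002,"spin":0,"fingers":1}
    - {"tx":0.03,"ty":0.025,"tz":-0.002,"spin":0,"fingers":1}

```text
time_s: 0.93
eef_pos: [0.3939, 0.2733, 0.2425]
tcp_rot: [0.0, 0.99, -0.142, -0.0]
ft_force: [1.0, -0.2, -0.3]
opening: 0.0868
gripper_force: 0.0
```

>>> apply_moves:
  commands:
    - {"tx":0.03,"ty":0.025,"tz":0,"spin":0,"fingers":1}
    - {"tx":0.03,"ty":0.025,"tz":0,"spin":0,"fingers":1}
    - {"tx":0.03,"ty":0.025,"tz":0,"spin":0,"fingers":1}
    - {"tx":0.03,"ty":0.025,"tz":0,"spin":0,"fingers":1}
    - {"tx":0.03,"ty":0.025,"tz":0,"spin":0,"fingers":1}
    - {"tx":0.03,"ty":0.025,"tz":0,"spin":0,"fingers":1}
    - {"tx":0.03,"ty":0.025,"tz":0,"spin":0,"fingers":1}
    - {"tx":0,"ty":0,"tz":0,"spin":0.12,"fingers":1}
    - {"tx":0,"ty":0,"tz":0,"spin":0.12,"fingers":1}
    - {"tx":0,"ty":0,"tz":0,"spin":0.12,"fingers":1}

```text
time_s: 1.77
eef_pos: [0.5457, 0.0469, 0.2417]
tcp_rot: [0.0, 0.947, -0.321, -0.001]
ft_force: [0.9, -0.2, 0.5]
opening: 0.0873
gripper_force: 0.0
```

>>> apply_moves:
  commands:
    - {"tx":0,"ty":0,"tz":0,"spin":0.12,"fingers":1}
    - {"tx":0,"ty":0,"tz":0,"spin":0.12,"fingers":1}
    - {"tx":0,"ty":0,"tz":0,"spin":0.12,"fingers":1}
    - {"tx":0,"ty":0,"tz":0,"spin":0.12,"fingers":1}
    - {"tx":0,"ty":0,"tz":0,"spin":0.12,"fingers":1}
    - {"tx":0,"ty":0,"tz":0,"spin":0.12,"fingers":1}
    - {"tx":0,"ty":0,"tz":0,"spin":0.12,"fingers":1}
    - {"tx":0,"ty":0,"tz":0,"spin":0.12,"fingers":1}
    - {"tx":0,"ty":0,"tz":0,"spin":0.12,"fingers":1}
    - {"tx":0,"ty":0,"tz":0,"spin":0.12,"fingers":1}

```text
time_s: 2.6
eef_pos: [0.5453, 0.048, 0.242]
tcp_rot: [-0.001, -0.601, 0.799, 0.0]
ft_force: [0.1, 0.3, -0.6]
opening: 0.0869
gripper_force: 0.0
```

```bash
python3 - <<'E'
from h import *
rem(.611,-.0505,.24,-166.4)
snap('wrist','pics/w1.png')
E
```

```text
t 2.6 p [0.5453 0.048  0.242 ] yaw -106.1 tilt [ 5.0e-04  1.1e-03 -1.0e+00] q [ 0.38  0.24 -0.15 -0.   -1.18 -0.66] F [ 0.08  0.32 -0.55] M [ 0.1  -0.09  0.02] open 0.0869 0.0
tool shift [ 0.0765 -0.0904  0.0019] spin 1.0524
```

View pics/w1.png

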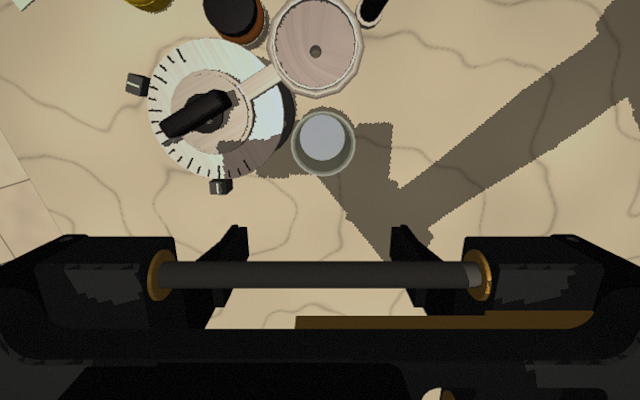

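The wrist view shows the dial at about (222,110), the knob bar at (195,113) and clips at (138,85) and (221,187). The funnel is at (316,45) and the beaker at (323,142). I'll fit these from depth.

```bash
cat >> h.py <<'E'
def cloud():
    z=np.load('pics/wrist.npz'); f,cx,cy,T=cam('wrist'); d=z['d']; v,u=np.indices(d.shape)
    P=np.stack([(u-cx)/f*d,(v-cy)/f*d,d],-1)@T[:3,:3].T+T[:3,3]; P[d==0]=0; P[230:]=0; return P
def sel(P,lo,hi,c,r0,r1):
    r=np.hypot(P[...,0]-c[0],P[...,1]-c[1]); return P[(P[...,2]>lo)&(P[...,2]<hi)&(r<r1)&(r>r0)]
def az(p,c): return round(float(np.degrees(np.arctan2(p[1]-c[1],p[0]-c[0]))),2)
E
python3 - <<'E'
from h import *
P=cloud(); c=(.611,-.0505)
def rep(n,Q):
    w,V=np.linalg.eigh(np.cov(Q[:,:2].T)); (x,y),(a,b),an=cv2.minAreaRect((Q[:,:2]*1e3).astype(np.float32))
    print(n,len(Q),'mean',Q.mean(0).round(4),'pca az',np.degrees(np.arctan2(*V[::-1,1])).round(1),'rect',np.round([x,y,a,b,an],1),'az',az(Q.mean(0),c))
rep('knob',sel(P,.18,.192,c,0,.035))
Q=sel(P,.137,.147,c,.054,.075); 
L=Q[Q[:,0]>.58]; rep('clipL',L[L[:,1]>-.03]); rep('clipR',L[L[:,1]<-.07])
D=sel(P,.127,.134,c,.05,.07); (x,y),r=cv2.minEnclosingCircle((D[:,:2]*1e3).astype(np.float32)); print('dial',x,y,r)
B=sel(P,.078,.09,(.53,.01),0,.045); (x,y),r=cv2.minEnclosingCircle((B[:,:2]*1e3).astype(np.float32)); print('beaker rim',x,y,r,len(B))
F=sel(P,.145,.156,(.51,-.0765),0,.04);(x,y),r=cv2.minEnclosingCircle((F[:,:2]*1e3).astype(np.float32)); print('funnel',x,y,r,az((x/1e3,y/1e3),c))
rep('handle',sel(P,.185,.196,(.462,-.088),0,.03))
E
```

```text
knob 1449 mean [ 0.6143 -0.0505  0.1856] pca az -167.2 rect [615.6 -50.8  51.5  14.3  12.4] az 0.36
clipL 251 mean [0.6348 0.0133 0.1419] pca az 159.6 rect [635.6  13.2  12.4  16.3  71.2] az 69.52
clipR 291 mean [ 0.6678 -0.0896  0.1416] pca az 55.9 rect [668.6 -89.8  16.1  10.5  54.9] az -34.53
dial 618.338134765625 -47.690059661865234 65.71664428710938
beaker rim 531.3050537109375 9.16064739227295 35.566837310791016 883
funnel 509.1797180175781 -77.71388244628906 38.95899963378906 -165.04
handle 46 mean [ 0.4678 -0.082   0.1867] pca az 163.2 rect [467.9 -82.    2.3   9.2  73.3] az -167.58
```

>>> apply_moves:
  commands:
    - {"tx":0.025,"ty":-0.031,"tz":0,"spin":0,"fingers":0.6}
    - {"tx":0.025,"ty":-0.031,"tz":0,"spin":0,"fingers":0.6}
    - {"tx":0.025,"ty":-0.031,"tz":0,"spin":0,"fingers":0.6}
    - {"tx":0,"ty":0,"tz":0,"spin":0.12,"fingers":0.6}
    - {"tx":0,"ty":0,"tz":0,"spin":0.12,"fingers":0.6}
    - {"tx":0,"ty":0,"tz":0,"spin":0.12,"fingers":0.6}
    - {"tx":0,"ty":0,"tz":0,"spin":0.12,"fingers":0.6}
    - {"tx":0,"ty":0,"tz":0,"spin":0.12,"fingers":0.6}
    - {"tx":0,"ty":0,"tz":0,"spin":0.12,"fingers":0.6}
    - {"tx":0,"ty":0,"tz":0,"spin":0.12,"fingers":0.6}

```text
time_s: 3.48
eef_pos: [0.6145, -0.0494, 0.242]
tcp_rot: [-0.001, -0.224, 0.975, 0.0]
ft_force: [-0.1, -0.8, 0.2]
opening: 0.0521
gripper_force: 0.0
```

>>> apply_moves:
  commands:
    - {"tx":0,"ty":0,"tz":0,"spin":0.12,"fingers":0.6}
    - {"tx":0,"ty":0,"tz":0,"spin":0.11,"fingers":0.6}
    - {"tx":0,"ty":0,"tz":0,"spin":0,"fingers":0.6}
    - {"tx":0,"ty":0,"tz":0,"spin":0,"fingers":0.6}

```text
time_s: 3.82
eef_pos: [0.6146, -0.0493, 0.2421]
tcp_rot: [-0.0, -0.115, 0.993, 0.0]
ft_force: [0.3, 0.3, -0.2]
opening: 0.0522
gripper_force: 0.0
```

```bash
python3 - <<'E'
from h import *
rem(.6145,-.0507,.155,-167.4)
snap('wrist')
P=cloud(); c=(.6145,-.0507)
H=sel(P,.183,.196,(.466,-.088),0,.03); print(len(H),H.mean(0) if len(H) else 0)
K=sel(P,.18,.192,c,0,.04); print(len(K), cv2.minAreaRect((K[:,:2]*1e3).astype(np.float32)) if len(K) else 0)
F=sel(P,.145,.156,(.51,-.0765),0,.042);print(cv2.minEnclosingCircle((F[:,:2]*1e3).astype(np.float32)))
E
```

```text
t 3.8167 p [ 0.6146 -0.0493  0.2421] yaw -166.82 tilt [ 7.e-04  2.e-04 -1.e+00] q [ 0.18  0.36  0.02 -0.   -1.23 -1.52] F [ 0.28  0.3  -0.22] M [ 0.02 -0.17  0.02] open 0.0522 0.0
tool shift [ 0.0004 -0.0013  0.0871] spin 0.0102
8 [ 0.47337391 -0.08715891  0.184128  ]
873 ((611.3762817382812, -51.85381317138672), (42.967132568359375, 13.121479988098145), 12.802519798278809)
((508.1979064941406, -78.4960708618164), 39.97124481201172)
```

>>> apply_moves:
  commands:
    - {"tx":0,"ty":-0.0015,"tz":0.03,"spin":0.01,"fingers":0.6}
    - {"tx":0,"ty":0,"tz":0.03,"spin":0,"fingers":0.6}
    - {"tx":0,"ty":0,"tz":0.016,"spin":0,"fingers":0.6}
    - {"tx":0,"ty":0,"tz":0.01,"spin":0,"fingers":0.6}
    - {"tx":0,"ty":0,"tz":0,"spin":0,"fingers":0.6}
    - {"tx":0,"ty":0,"tz":0,"spin":0,"fingers":0}
    - {"tx":0,"ty":0,"tz":0,"spin":0,"fingers":0}
    - {"tx":0,"ty":0,"tz":0,"spin":0,"fingers":0}
    - {"tx":0,"ty":0,"tz":0,"spin":0,"fingers":0}
    - {"tx":0,"ty":0,"tz":0,"spin":0,"fingers":0}
  newtons: 55

```text
time_s: 4.7
eef_pos: [0.6157, -0.0491, 0.1579]
tcp_rot: [0.001, -0.108, 0.994, 0.001]
ft_force: [-1.9, 5.4, 3.2]
opening: 0.0292
gripper_force: 55.0
```

```bash
python3 -c "
from h import *
st()"
```

```text
t 4.7 p [ 0.6157 -0.0491  0.1579] yaw -167.62 tilt [-0.0031  0.0023 -1.    ] q [ 0.18  0.42 -0.1  -0.   -1.04 -1.53] F [-1.94  5.41  3.16] M [1.85 0.33 0.06] open 0.0292 55.01648247241974
```

>>> apply_moves:
  commands:
    - {"tx":0,"ty":0,"tz":0,"spin":0,"fingers":0}

```text
time_s: 4.78
eef_pos: [0.6156, -0.0491, 0.1579]
tcp_rot: [0.001, -0.108, 0.994, 0.001]
ft_force: [-1.6, 5.4, 2.6]
opening: 0.0285
gripper_force: 55.0
```

```bash
python3 -c "
from h import *
st(); snap('wrist','pics/w2.png')"
```

```text
t 4.7833 p [ 0.6156 -0.0491  0.1579] yaw -167.61 tilt [-0.003   0.0021 -1.    ] q [ 0.18  0.42 -0.1  -0.   -1.04 -1.53] F [-1.63  5.4   2.63] M [ 1.81  0.35 -0.01] open 0.0285 55.00021755695343
```

View pics/w2.png

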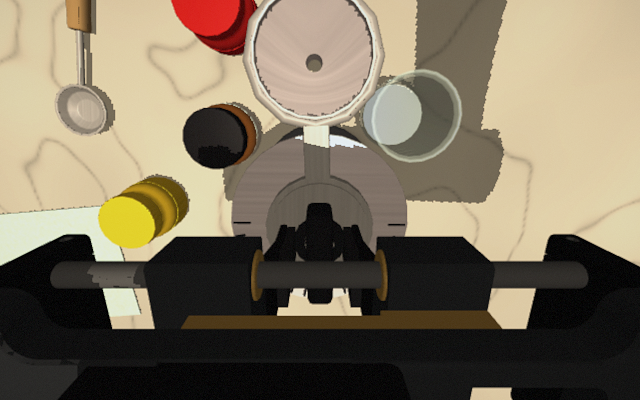

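The fingers have stopped at about 29 mm, on a round black boss at (320,235) rather than on the bar. I'll check the boss's height in the depth data.

```bash
python3 -c "
from h import *
z=np.load('pics/top.npz');f,cx,cy,T=cam('top');d=z['d'];v,u=np.indices(d.shape)
P=np.stack([(u-cx)/f*d,(v-cy)/f*d,d],-1)@T[:3,:3].T+T[:3,3]
print('top z mm'); print((P[178:200,326:346,2]*1e3).round().astype(int))
P=cloud(); c=(.6145,-.0507); Q=sel(P,.12,.2,c,0,.05)
for q in P[200:236:5,296:346:5]: print([tuple((a*1e3).round().astype(int).tolist()) for a in q])
"
```

```text
top z mm
[[142 144 141 140 140 143 182 186 187 185 185 186 159 145 145 144 143 143
  144 140]
 [142 145 141 147 144 163 182 185 184 183 187 186 181 162 141 145 146 147
  139 143]
 [147 143 140 148 146 161 175 183 186 183 184 188 185 157 161 147 140 146
  143 147]
 [145 142 143 144 159 160 166 186 188 187 182 186 187 161 163 161 144 141
  144 146]
 [141 144 144 142 161 158 159 180 188 189 186 188 182 161 159 162 145 143
  142 139]
 [146 149 146 156 160 159 159 184 185 189 185 186 190 162 159 163 146 137
  141 145]
 [146 143 143 158 158 160 159 179 186 185 187 183 182 182 161 160 157 140
  144 141]
 [144 150 141 143 161 162 162 175 182 189 185 189 190 187 164 161 141 144
  142 143]
 [144 145 138 148 161 161 161 161 186 185 186 186 187 183 162 164 142 145
  145 146]
 [143 146 142 145 159 160 161 156 182 185 183 184 184 189 159 158 143 143
  144 145]
 [143 144 140 144 145 164 159 159 183 186 188 186 186 185 181 146 139 142
  142 142]
 [141 145 146 149 143 140 158 158 177 185 185 189 188 180 183 144 144 140
  142 144]
 [141 148 140 142 143 142 145 145 169 185 186 185 187 185 189 143 143 1
[... 1327 characters left out ...]
 (594, -63, 177), (591, -60, 183), (591, -58, 182), (591, -56, 183), (590, -53, 183), (591, -50, 180), (603, -42, 143), (603, -39, 142)]
[(612, -67, 144), (612, -64, 143), (594, -62, 184), (593, -60, 186), (593, -58, 186), (592, -55, 187), (592, -53, 185), (592, -50, 184), (606, -42, 144), (606, -38, 143)]
[(615, -66, 144), (607, -64, 161), (596, -62, 185), (596, -59, 185), (595, -57, 186), (594, -55, 186), (594, -52, 185), (594, -50, 185), (603, -43, 160), (609, -38, 144)]
[(0, 0, 0), (0, 0, 0), (0, 0, 0), (0, 0, 0), (0, 0, 0), (0, 0, 0), (0, 0, 0), (0, 0, 0), (0, 0, 0), (0, 0, 0)]
[(0, 0, 0), (0, 0, 0), (0, 0, 0), (0, 0, 0), (0, 0, 0), (0, 0, 0), (0, 0, 0), (0, 0, 0), (0, 0, 0), (0, 0, 0)]
```

>>> apply_moves:
  commands:
    - {"tx":0,"ty":0.001,"tz":0,"spin":0,"fingers":0.5}
    - {"tx":0,"ty":0,"tz":0,"spin":0,"fingers":0.5}
    - {"tx":0,"ty":0,"tz":-0.004,"spin":0,"fingers":0.5}
    - {"tx":0,"ty":0,"tz":-0.004,"spin":0,"fingers":0.5}
    - {"tx":0,"ty":0,"tz":0,"spin":0,"fingers":0}
    - {"tx":0,"ty":0,"tz":0,"spin":0,"fingers":0}
    - {"tx":0,"ty":0,"tz":0,"spin":0,"fingers":0}
    - {"tx":0,"ty":0,"tz":0,"spin":0,"fingers":0}
    - {"tx":0,"ty":0,"tz":0,"spin":0,"fingers":0}
    - {"tx":0,"ty":0,"tz":0,"spin":0,"fingers":0}
  newtons: 55

```text
time_s: 5.67
eef_pos: [0.6147, -0.0492, 0.1643]
tcp_rot: [-0.0, -0.108, 0.994, 0.001]
ft_force: [-1.2, 0.8, -1.3]
opening: 0.0137
gripper_force: 55.0
```

```bash
python3 -c "
from h import *
st()"
```

```text
t 5.6667 p [ 0.6147 -0.0492  0.1643] yaw -167.63 tilt [ 4.0e-04  1.3e-03 -1.0e+00] q [ 0.18  0.42 -0.1  -0.   -1.06 -1.54] F [-1.22  0.82 -1.31] M [ 0.28 -0.07  0.21] open 0.0137 54.999408409930766
```

>>> apply_moves:
  commands:
    - {"tx":0,"ty":0,"tz":0,"spin":-0.1,"fingers":0}
    - {"tx":0,"ty":0,"tz":0,"spin":-0.1,"fingers":0}
    - {"tx":0,"ty":0,"tz":0,"spin":-0.1,"fingers":0}
    - {"tx":0,"ty":0,"tz":0,"spin":-0.1,"fingers":0}
    - {"tx":0,"ty":0,"tz":0,"spin":-0.1,"fingers":0}
    - {"tx":0,"ty":0,"tz":0,"spin":-0.1,"fingers":0}
    - {"tx":0,"ty":0,"tz":0,"spin":-0.1,"fingers":0}
    - {"tx":0,"ty":0,"tz":0,"spin":-0.1,"fingers":0}
    - {"tx":0,"ty":0,"tz":0,"spin":-0.1,"fingers":0}
    - {"tx":0,"ty":0,"tz":0,"spin":-0.1,"fingers":0}

```text
time_s: 6.5
eef_pos: [0.6148, -0.0494, 0.1643]
tcp_rot: [0.0, -0.573, 0.82, 0.0]
ft_force: [0.5, 1.0, 0.3]
opening: 0.0135
gripper_force: 55.0
```

>>> apply_moves:
  commands:
    - {"tx":0,"ty":0,"tz":0,"spin":-0.1,"fingers":0}
    - {"tx":0,"ty":0,"tz":0,"spin":-0.1,"fingers":0}
    - {"tx":0,"ty":0,"tz":0,"spin":-0.05,"fingers":0}
    - {"tx":0,"ty":0,"tz":0,"spin":0,"fingers":0}

```text
time_s: 6.83
eef_pos: [0.6149, -0.0494, 0.1644]
tcp_rot: [0.0, -0.669, 0.743, 0.0]
ft_force: [0.1, 1.1, -0.1]
opening: 0.0135
gripper_force: 55.0
```

```bash
python3 -c "
from h import *
st()"
```

```text
t 6.8333 p [ 0.6149 -0.0494  0.1644] yaw -95.98 tilt [-5.e-04  2.e-04 -1.e+00] q [ 0.18  0.42 -0.1  -0.   -1.06 -0.29] F [ 0.08  1.14 -0.14] M [ 0.63 -0.02  0.03] open 0.0135 54.99819396995008
```

>>> apply_moves:
  commands:
    - {"tx":0,"ty":0,"tz":0,"spin":0,"fingers":0.6}
    - {"tx":0,"ty":0,"tz":0,"spin":0,"fingers":0.6}
    - {"tx":0,"ty":0,"tz":0,"spin":0,"fingers":0.6}
    - {"tx":0,"ty":0,"tz":-0.02,"spin":0,"fingers":0.6}
    - {"tx":0,"ty":0,"tz":-0.03,"spin":0,"fingers":0.6}
    - {"tx":0,"ty":0,"tz":-0.025,"spin":0,"fingers":0.6}
    - {"tx":-0.035,"ty":0,"tz":0,"spin":0,"fingers":0.6}
    - {"tx":-0.035,"ty":0,"tz":0,"spin":0,"fingers":0.6}
    - {"tx":-0.03,"ty":0,"tz":0,"spin":0,"fingers":0.6}
    - {"tx":0,"ty":0,"tz":0,"spin":0,"fingers":0.6}

```text
time_s: 7.67
eef_pos: [0.626, 0.0538, 0.2395]
tcp_rot: [0.001, -0.67, 0.742, 0.0]
ft_force: [0.8, -0.7, -0.7]
opening: 0.0517
gripper_force: 0.0
```

```bash
cat >> h.py <<'E'
def meas(c=(.615,-.0494)):
    P=cloud()
    def fit(Q,n):
        if len(Q)<20: print(n,'few',len(Q)); return
        (x,y),(a,b),an=cv2.minAreaRect((Q[:,:2]*1e3).astype(np.float32)); print(n,len(Q),np.round([x,y,a,b,an],1),'az',az((x/1e3,y/1e3),c))
    fit(sel(P,.18,.192,c,0,.035),'knob')
    Q=sel(P,.138,.147,c,.055,.078); Q=Q[Q[:,0]>.6]
    fit(Q[Q[:,1]>-.03],'clipL'); fit(Q[Q[:,1]<-.07],'clipR')
    return P
E
python3 - <<'E'
from h import *
st(); snap('wrist','pics/w3.png'); P=meas()
E
```

```text
t 7.6667 p [0.626  0.0538 0.2395] yaw -95.8 tilt [-1.e-03 -9.e-04 -1.e+00] q [ 0.34  0.38  0.04 -0.   -1.23 -0.44] F [ 0.78 -0.74 -0.7 ] M [ 0.   -0.09 -0.  ] open 0.0517 0.0
knob 1588 [616.  -50.6  51.6  13.7  84. ] az -50.5
clipL 263 [635.9  13.7  12.9  15.9  72.5] az 71.64
clipR 386 [670.1 -90.6  16.2  13.5  51.3] az -36.77
```

View pics/w3.png

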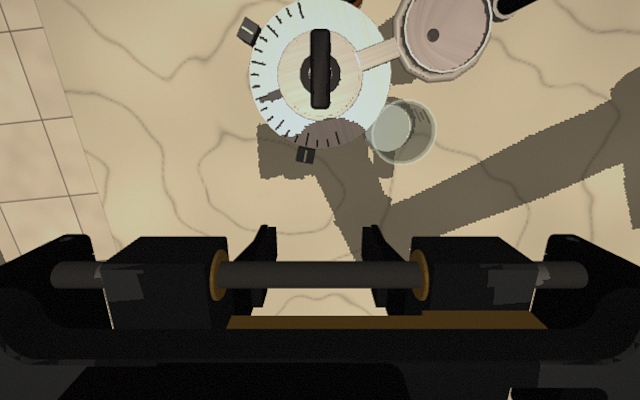

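Knob is open 1.25 rad: the bar reads 84° against 12.4° when tight. Next is the handle.

>>> apply_moves:
  commands:
    - {"tx":0.0262,"ty":0.0243,"tz":0,"spin":0,"fingers":0.6}
    - {"tx":0.0262,"ty":0.0243,"tz":0,"spin":0,"fingers":0.6}
    - {"tx":0.0262,"ty":0.0243,"tz":0,"spin":0,"fingers":0.6}
    - {"tx":0.0262,"ty":0.0243,"tz":0,"spin":0,"fingers":0.6}
    - {"tx":0.0262,"ty":0.0243,"tz":0,"spin":0,"fingers":0.6}
    - {"tx":0.0262,"ty":0.0243,"tz":0,"spin":0,"fingers":0.6}
    - {"tx":0,"ty":0,"tz":0,"spin":0.12,"fingers":0.6}
    - {"tx":0,"ty":0,"tz":0,"spin":0.12,"fingers":0.6}
    - {"tx":0,"ty":0,"tz":0,"spin":0.12,"fingers":0.6}
    - {"tx":0,"ty":0,"tz":0,"spin":0.12,"fingers":0.6}

```text
time_s: 8.55
eef_pos: [0.4633, -0.0926, 0.2399]
tcp_rot: [0.0, -0.47, 0.883, -0.0]
ft_force: [-0.3, -0.4, 0.2]
opening: 0.0523
gripper_force: 0.0
```

>>> apply_moves:
  commands:
    - {"tx":0,"ty":0,"tz":0,"spin":0.12,"fingers":0.6}
    - {"tx":0,"ty":0,"tz":0,"spin":0.12,"fingers":0.6}
    - {"tx":0,"ty":0,"tz":0,"spin":0.12,"fingers":0.6}
    - {"tx":0,"ty":0,"tz":0,"spin":0.12,"fingers":0.6}
    - {"tx":0,"ty":0,"tz":0,"spin":0.12,"fingers":0.6}
    - {"tx":0,"ty":0,"tz":0,"spin":0.12,"fingers":0.6}
    - {"tx":0,"ty":0,"tz":0,"spin":0.02,"fingers":0.6}
    - {"tx":0,"ty":0,"tz":0,"spin":0,"fingers":0.6}

```text
time_s: 9.22
eef_pos: [0.4637, -0.0921, 0.2396]
tcp_rot: [0.0, -0.123, 0.992, -0.0]
ft_force: [-0.5, 0.3, -0.1]
opening: 0.0516
gripper_force: 0.0
```

```bash
python3 -c "
from h import *
rem(.4648,-.0877,.16,-165.7); snap('wrist'); P=cloud(); c=(.616,-.0506)
Q=sel(P,.183,.197,(.465,-.088),0,.03); print(len(Q),Q.mean(0) if len(Q) else 0)
F=sel(P,.147,.156,(.51,-.0775),0,.042);print(len(F),cv2.minEnclosingCircle((F[:,:2]*1e3).astype(np.float32)))
"
```

```text
t 9.2167 p [ 0.4637 -0.0921  0.2396] yaw -165.87 tilt [-0.e+00 -2.e-04 -1.e+00] q [ 0.15  0.11 -0.32  0.   -1.14 -1.47] F [-0.5   0.33 -0.15] M [ 0.05 -0.16  0.06] open 0.0516 0.0
tool shift [-0.0022  0.004   0.0796] spin -0.0029
304 [ 0.46402489 -0.08970354  0.1896208 ]
121 ((493.53350830078125, -82.14007568359375), 25.873594284057617)
```

>>> apply_moves:
  commands:
    - {"tx":-0.002,"ty":0.004,"tz":0.03,"spin":0,"fingers":0.6}
    - {"tx":0,"ty":0,"tz":0.03,"spin":0,"fingers":0.6}
    - {"tx":0,"ty":0,"tz":0.012,"spin":0,"fingers":0.6}
    - {"tx":0,"ty":0,"tz":0.008,"spin":0,"fingers":0.6}
    - {"tx":0,"ty":0,"tz":0,"spin":0,"fingers":0}
    - {"tx":0,"ty":0,"tz":0,"spin":0,"fingers":0}
    - {"tx":0,"ty":0,"tz":0,"spin":0,"fingers":0}
    - {"tx":0,"ty":0,"tz":0,"spin":0,"fingers":0}
    - {"tx":0,"ty":0,"tz":0,"spin":0,"fingers":0}
    - {"tx":0,"ty":0,"tz":0,"spin":0,"fingers":0}
  newtons: 8

```text
time_s: 10.1
eef_pos: [0.4653, -0.087, 0.1602]
tcp_rot: [0.001, -0.123, 0.992, 0.0]
ft_force: [0.0, 0.3, 0.1]
opening: 0.0198
gripper_force: 0.0
```

```bash
python3 -c "
from h import *
s,m=st(); print(az(s['eef_pos'],(.615,-.0494)),np.hypot(*(s['eef_pos'][:2]-[.615,-.0494])))"
```

```text
t 10.1 p [ 0.4653 -0.087   0.1602] yaw -165.91 tilt [-1.5e-03 -1.0e-04 -1.0e+00] q [ 0.16  0.19 -0.45  0.   -0.94 -1.48] F [0.03 0.26 0.07] M [ 0.04 -0.13 -0.  ] open 0.0198 0.0
-165.9 0.15438360237386048
```

>>> apply_moves:
  commands:
    - {"tx":0,"ty":0,"tz":0,"spin":0,"fingers":0}
    - {"tx":0,"ty":0,"tz":0,"spin":0,"fingers":0}
    - {"tx":0.0001,"ty":0.0068,"tz":0,"spin":0.0436,"fingers":0}
    - {"tx":0.0002,"ty":0.0068,"tz":0,"spin":0.0436,"fingers":0}
    - {"tx":0.0001,"ty":0.0068,"tz":0,"spin":0.0436,"fingers":0}
    - {"tx":0.0002,"ty":0.0068,"tz":0,"spin":0.0436,"fingers":0}

```text
time_s: 10.6
eef_pos: [0.4608, -0.06, 0.1601]
tcp_rot: [0.002, -0.035, 0.999, 0.0]
ft_force: [2.6, 0.8, -0.4]
opening: 0.0155
gripper_force: 8.0
```

```bash
python3 -c "
from h import *
s,m=st(); print(az(s['eef_pos'],(.615,-.0494)),np.hypot(*(s['eef_pos'][:2]-[.615,-.0494])))"
```

```text
t 10.6 p [ 0.4608 -0.06    0.1601] yaw -176.02 tilt [-0.0036  0.     -1.    ] q [ 0.22  0.17 -0.47  0.   -0.93 -1.72] F [ 2.62  0.78 -0.43] M [ 0.05 -1.04 -0.04] open 0.0155 7.997986223199405
-176.06 0.15455137574497604
```

>>> apply_moves:
  commands:
    - {"tx":0.0002,"ty":0.0068,"tz":0,"spin":0.0436,"fingers":0}
    - {"tx":0.0002,"ty":0.0068,"tz":0,"spin":0.0436,"fingers":0}
    - {"tx":0.0002,"ty":0.0068,"tz":0,"spin":0.0436,"fingers":0}
    - {"tx":0.0001,"ty":0.0068,"tz":0,"spin":0.0436,"fingers":0}
    - {"tx":0.0001,"ty":0.0068,"tz":0,"spin":0.0436,"fingers":0}
    - {"tx":0.0002,"ty":0.0068,"tz":0,"spin":0.0436,"fingers":0}
    - {"tx":0.0001,"ty":0.0068,"tz":0,"spin":0.0436,"fingers":0}
    - {"tx":0.0002,"ty":0.0068,"tz":0,"spin":0.0436,"fingers":0}
    - {"tx":0.0001,"ty":0.0068,"tz":0,"spin":0.0436,"fingers":0}
    - {"tx":0.0002,"ty":0.0068,"tz":0,"spin":0.0436,"fingers":0}

```text
time_s: 11.43
eef_pos: [0.4706, 0.0073, 0.1603]
tcp_rot: [0.005, 0.182, 0.983, 0.001]
ft_force: [10.8, -3.9, -5.5]
opening: 0.0155
gripper_force: 8.0
```

>>> apply_moves:
  commands:
    - {"tx":0.0001,"ty":0.0068,"tz":0,"spin":0.0436,"fingers":0}
    - {"tx":0.0002,"ty":0.0068,"tz":0,"spin":0.0436,"fingers":0}
    - {"tx":0.0001,"ty":0.0068,"tz":0,"spin":0.0436,"fingers":0}
    - {"tx":0.0002,"ty":0.0068,"tz":0,"spin":0.0436,"fingers":0}
    - {"tx":0,"ty":0,"tz":0,"spin":0,"fingers":0}

```text
time_s: 11.85
eef_pos: [0.4818, 0.0322, 0.1606]
tcp_rot: [0.004, 0.266, 0.964, 0.001]
ft_force: [10.1, -6.2, -4.1]
opening: 0.0156
gripper_force: 8.0
```

```bash
python3 -c "
from h import *
s,m=st(); print(az(s['eef_pos'],(.615,-.0494)),np.hypot(*(s['eef_pos'][:2]-[.615,-.0494])))
snap('top'); im=np.load('pics/top.npz')['im']
c=cv2.resize(im[155:225,300:370],None,fx=8,fy=8,interpolation=cv2.INTER_CUBIC)
cv2.imwrite('pics/top_c2.png',cv2.convertScaleAbs(c,alpha=1.3,beta=20))"
```

```text
t 11.85 p [0.4818 0.0322 0.1606] yaw 149.15 tilt [-0.008   0.0046 -1.    ] q [ 0.41  0.2  -0.43  0.   -0.93 -2.52] F [10.13 -6.15 -4.09] M [-1.66 -3.02 -0.02] open 0.0156 8.001187160261907
148.52 0.1562368825621531
```

View pics/top_c2.png

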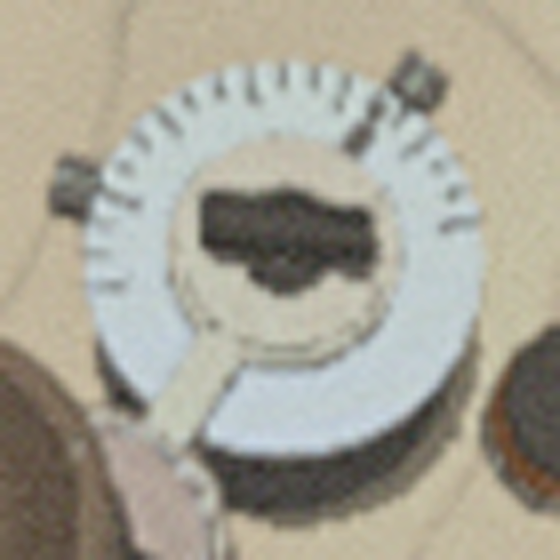

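>>> apply_moves:
  commands:
    - {"tx":0.0008,"ty":0.0054,"tz":0,"spin":0.035,"fingers":0}
    - {"tx":0.0008,"ty":0.0054,"tz":0,"spin":0.035,"fingers":0}
    - {"tx":0.0005,"ty":0,"tz":0,"spin":0,"fingers":0}
    - {"tx":0,"ty":0,"tz":0,"spin":0,"fingers":0}

```text
time_s: 12.23
eef_pos: [0.4856, 0.0417, 0.161]
tcp_rot: [0.005, 0.299, 0.954, 0.001]
ft_force: [11.0, -6.6, -3.3]
opening: 0.0159
gripper_force: 8.0
```

```bash
python3 -c "
from h import *
s,m=st(); print(az(s['eef_pos'],(.615,-.0494)),np.hypot(*(s['eef_pos'][:2]-[.615,-.0494])))"
```

```text
t 12.2333 p [0.4856 0.0417 0.161 ] yaw 145.21 tilt [-0.0083  0.005  -1.    ] q [ 0.42  0.2  -0.42  0.01 -0.94 -2.6 ] F [10.97 -6.64 -3.28] M [-2.05 -3.12  0.02] open 0.0159 8.000864055356942
144.86 0.1582884575976593
```

>>> apply_moves:
  commands:
    - {"tx":-0.002,"ty":0,"tz":0,"spin":0,"fingers":0}
    - {"tx":-0.002,"ty":0,"tz":0,"spin":0,"fingers":0}
    - {"tx":-0.002,"ty":0,"tz":0,"spin":0,"fingers":0}
    - {"tx":0,"ty":0,"tz":0,"spin":0,"fingers":0}

```text
time_s: 12.57
eef_pos: [0.4849, 0.039, 0.1604]
tcp_rot: [-0.001, 0.3, 0.954, 0.0]
ft_force: [-4.5, 3.3, 7.5]
opening: 0.0156
gripper_force: 8.0
```

```bash
python3 -c "
from h import *
s,m=st(); print(az(s['eef_pos'],(.615,-.0494)),np.hypot(*(s['eef_pos'][:2]-[.615,-.0494])))"
```

```text
t 12.5667 p [0.4849 0.039  0.1604] yaw 145.09 tilt [ 2.3e-03 -5.0e-04 -1.0e+00] q [ 0.41  0.21 -0.41 -0.   -0.95 -2.59] F [-4.55  3.33  7.54] M [1.07 1.5  0.01] open 0.0156 7.999898178968579
145.82 0.1573040522519074
```

>>> apply_moves:
  commands:
    - {"tx":0,"ty":0,"tz":0,"spin":0,"fingers":0.5}
    - {"tx":0,"ty":0,"tz":0,"spin":0,"fingers":0.5}
    - {"tx":0,"ty":0,"tz":0,"spin":0,"fingers":0.5}
    - {"tx":0,"ty":0,"tz":0,"spin":0,"fingers":0.5}
    - {"tx":0,"ty":0,"tz":-0.02,"spin":0,"fingers":0.5}
    - {"tx":0,"ty":0,"tz":-0.03,"spin":0,"fingers":0.5}
    - {"tx":0,"ty":0,"tz":-0.03,"spin":0,"fingers":0.5}
    - {"tx":-0.035,"ty":0,"tz":0,"spin":0,"fingers":0.5}
    - {"tx":-0.035,"ty":0,"tz":0,"spin":0,"fingers":0.5}
    - {"tx":-0.035,"ty":0,"tz":0,"spin":0,"fingers":0.5}

```text
time_s: 13.4
eef_pos: [0.5731, -0.022, 0.2405]
tcp_rot: [0.001, 0.299, 0.954, 0.001]
ft_force: [-0.4, 0.1, -0.2]
opening: 0.0435
gripper_force: 0.0
```

>>> apply_moves:
  commands:
    - {"tx":-0.035,"ty":0,"tz":0,"spin":0,"fingers":0.5}
    - {"tx":-0.035,"ty":0,"tz":0,"spin":0,"fingers":0.5}
    - {"tx":-0.035,"ty":0,"tz":0,"spin":0,"fingers":0.5}
    - {"tx":-0.035,"ty":0,"tz":0,"spin":0,"fingers":0.5}
    - {"tx":-0.025,"ty":0,"tz":0,"spin":0,"fingers":0.5}
    - {"tx":0,"ty":0,"tz":0,"spin":0,"fingers":0.5}
    - {"tx":0,"ty":0,"tz":0,"spin":0,"fingers":0.5}

```text
time_s: 13.98
eef_pos: [0.7076, -0.1169, 0.2372]
tcp_rot: [-0.001, 0.301, 0.954, -0.0]
ft_force: [-0.7, -0.4, -0.0]
opening: 0.0435
gripper_force: 0.0
```

```bash
python3 -c "
from h import *
st(); im,d=snap('wrist'); meas()
cv2.imwrite('pics/w4.png',cv2.resize(im[0:240,160:480],(800,600),interpolation=cv2.INTER_CUBIC))"
```

```text
t 13.9833 p [ 0.7076 -0.1169  0.2372] yaw 145.0 tilt [ 0.0026 -0.0017 -1.    ] q [ 0.06  0.54  0.3  -0.   -1.33 -2.24] F [-0.71 -0.43 -0.  ] M [ 0.05 -0.17  0.03] open 0.0435 0.0
knob 1737 [616.  -51.2  51.8  14.3  84.3] az -61.03
clipL 391 [635.9  13.1  13.4  16.   73.3] az 71.52
clipR 272 [667.6 -89.6  15.1  19.1  55. ] az -37.37
```

View pics/w4.png

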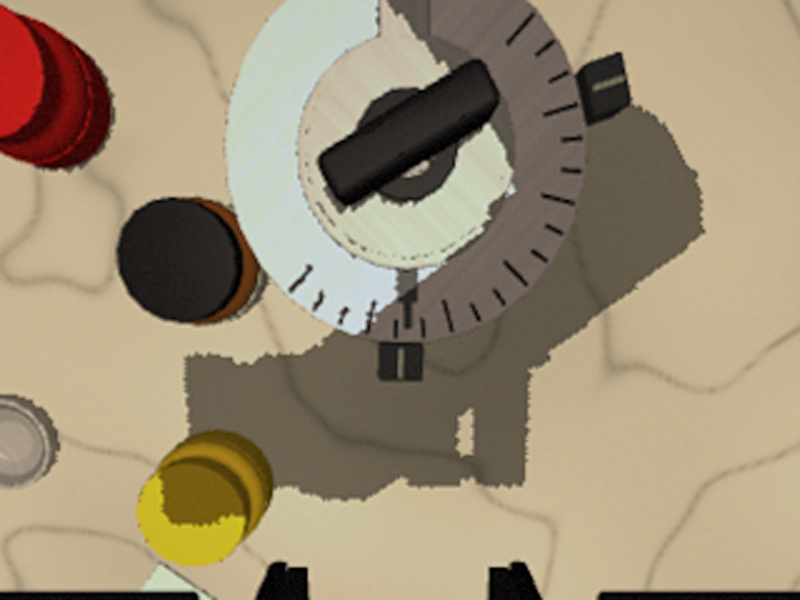

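The wrist crop shows the pointer tip at (407,326) and the clip's white line from (402,345) to (401,378), so the pointer is a little anticlockwise of the mark.

```bash
python3 -c "
from h import *
p=lambda u,v,z: onz('wrist',160+u/2.5,v/2.5,z)
for c in [(.616,-.0511)]:
  for n,a in dict(tip=(407,326,.137),base=(407,275,.137),line=(401.5,362,.142),line1=(402,347,.142),line2=(401,376,.142)).items():
    q=p(*a); print(n,q.round(4),az(q,c),np.hypot(q[0]-c[0],q[1]-c[1]).round(4))
"
```

```text
tip [ 0.6618 -0.0819  0.137 ] -33.96 0.0552
base [ 0.6475 -0.072   0.137 ] -33.56 0.0378
line [ 0.6706 -0.0905  0.142 ] -35.82 0.0673
line1 [ 0.6664 -0.0873  0.142 ] -35.73 0.0621
line2 [ 0.6745 -0.0934  0.142 ] -35.9 0.0722
```

>>> apply_moves:
  commands:
    - {"tx":0.035,"ty":0,"tz":0,"spin":0,"fingers":0.5}
    - {"tx":0.035,"ty":0,"tz":0,"spin":0,"fingers":0.5}
    - {"tx":0.035,"ty":0,"tz":0,"spin":0,"fingers":0.5}
    - {"tx":0.035,"ty":0,"tz":0,"spin":0,"fingers":0.5}
    - {"tx":0.035,"ty":0,"tz":0,"spin":0,"fingers":0.5}
    - {"tx":0.035,"ty":0,"tz":0,"spin":0,"fingers":0.5}
    - {"tx":0.035,"ty":0,"tz":0,"spin":0,"fingers":0.5}
    - {"tx":0.025,"ty":0,"tz":0,"spin":0,"fingers":0.5}
    - {"tx":0,"ty":0,"tz":0,"spin":0,"fingers":0.5}
    - {"tx":0,"ty":0,"tz":0,"spin":0,"fingers":0.5}

```text
time_s: 14.87
eef_pos: [0.4844, 0.0394, 0.2408]
tcp_rot: [0.001, 0.298, 0.955, 0.001]
ft_force: [0.1, -0.4, 0.4]
opening: 0.0435
gripper_force: 0.0
```

```bash
python3 -c "
from h import *
rem(.4865,.0373,.16,146)"
```

```text
t 14.8667 p [0.4844 0.0394 0.2408] yaw 145.31 tilt [-0.0015  0.0021 -1.    ] q [ 0.42  0.13 -0.29  0.   -1.14 -2.59] F [ 0.09 -0.36  0.44] M [-0.05 -0.19  0.  ] open 0.0435 0.0
tool shift [-0.0028 -0.0007  0.0808] spin -0.0121
```

>>> apply_moves:
  commands:
    - {"tx":-0.003,"ty":-0.0005,"tz":0.03,"spin":-0.01,"fingers":0.5}
    - {"tx":0,"ty":0,"tz":0.03,"spin":0,"fingers":0.5}
    - {"tx":0,"ty":0,"tz":0.012,"spin":0,"fingers":0.5}
    - {"tx":0,"ty":0,"tz":0.008,"spin":0,"fingers":0.5}
    - {"tx":0,"ty":0,"tz":0,"spin":0,"fingers":0}
    - {"tx":0,"ty":0,"tz":0,"spin":0,"fingers":0}
    - {"tx":0,"ty":0,"tz":0,"spin":0,"fingers":0}
    - {"tx":0,"ty":0,"tz":0,"spin":0,"fingers":0}
    - {"tx":0,"ty":0,"tz":0,"spin":0,"fingers":0}
    - {"tx":0,"ty":0,"tz":0,"spin":0,"fingers":0}
  newtons: 10

```text
time_s: 15.7
eef_pos: [0.4886, 0.0365, 0.1604]
tcp_rot: [0.001, 0.295, 0.956, 0.0]
ft_force: [-0.8, -0.3, 1.4]
opening: 0.0154
gripper_force: 10.0
```

>>> apply_moves:
  commands:
    - {"tx":0,"ty":0,"tz":0,"spin":0,"fingers":0}
    - {"tx":0,"ty":0,"tz":0,"spin":0,"fingers":0}

```text
time_s: 15.87
eef_pos: [0.4886, 0.0365, 0.1604]
tcp_rot: [0.001, 0.295, 0.956, 0.0]
ft_force: [-0.9, 0.0, 4.8]
opening: 0.0155
gripper_force: 10.0
```

```bash
python3 -c "
from h import *
s,m=st(); print(az(s['eef_pos'],(.615,-.0494)),np.hypot(*(s['eef_pos'][:2]-[.615,-.0494])))"
```

```text
t 15.8667 p [0.4886 0.0365 0.1604] yaw 145.7 tilt [-0.0012  0.0012 -1.    ] q [ 0.41  0.21 -0.41  0.   -0.95 -2.58] F [-0.9   0.01  4.77] M [0.06 0.02 0.05] open 0.0155 10.00018841237761
145.79 0.1528125375159432
```

>>> apply_moves:
  commands:
    - {"tx":0,"ty":0.0025,"tz":0,"spin":0.016,"fingers":0}
    - {"tx":0,"ty":0.0027,"tz":0,"spin":0.016,"fingers":0}
    - {"tx":0,"ty":0,"tz":0,"spin":0,"fingers":0}
    - {"tx":0,"ty":0,"tz":0,"spin":0,"fingers":0}
    - {"tx":0,"ty":0,"tz":0,"spin":0,"fingers":0}

```text
time_s: 16.28
eef_pos: [0.4919, 0.0412, 0.1604]
tcp_rot: [0.001, 0.31, 0.951, 0.001]
ft_force: [-1.8, 1.2, 6.0]
opening: 0.0155
gripper_force: 10.0
```

```bash
python3 -c "
from h import *
s,m=st(); print(az(s['eef_pos'],(.615,-.0494)),np.hypot(*(s['eef_pos'][:2]-[.615,-.0494])))"
```

```text
t 16.2833 p [0.4919 0.0412 0.1604] yaw 143.83 tilt [-0.0012  0.0015 -1.    ] q [ 0.41  0.22 -0.4   0.   -0.95 -2.62] F [-1.78  1.19  6.  ] M [ 0.19  0.08 -0.02] open 0.0155 10.000400355784222
143.65 0.15284387700461985
```

>>> apply_moves:
  commands:
    - {"tx":0,"ty":-0.0005,"tz":0,"spin":0,"fingers":0}
    - {"tx":0,"ty":0,"tz":0,"spin":0,"fingers":0.5}
    - {"tx":0,"ty":0,"tz":0,"spin":0,"fingers":0.5}
    - {"tx":0,"ty":0,"tz":0,"spin":0,"fingers":0.5}
    - {"tx":0,"ty":0,"tz":0,"spin":0,"fingers":0.5}
    - {"tx":0,"ty":0,"tz":-0.02,"spin":0,"fingers":0.5}
    - {"tx":0,"ty":0,"tz":-0.03,"spin":0,"fingers":0.5}
    - {"tx":0,"ty":0,"tz":-0.03,"spin":0,"fingers":0.5}
    - {"tx":-0.035,"ty":0,"tz":0,"spin":0,"fingers":0.5}
    - {"tx":-0.035,"ty":0,"tz":0,"spin":0,"fingers":0.5}

```text
time_s: 17.12
eef_pos: [0.5484, -0.0005, 0.2425]
tcp_rot: [0.002, 0.309, 0.951, 0.002]
ft_force: [0.1, 0.7, 0.3]
opening: 0.0435
gripper_force: 0.0
```

>>> apply_moves:
  commands:
    - {"tx":-0.035,"ty":0,"tz":0,"spin":0,"fingers":0.5}
    - {"tx":-0.035,"ty":0,"tz":0,"spin":0,"fingers":0.5}
    - {"tx":-0.035,"ty":0,"tz":0,"spin":0,"fingers":0.5}
    - {"tx":-0.035,"ty":0,"tz":0,"spin":0,"fingers":0.5}
    - {"tx":-0.035,"ty":0,"tz":0,"spin":0,"fingers":0.5}
    - {"tx":-0.025,"ty":0,"tz":0,"spin":0,"fingers":0.5}
    - {"tx":0,"ty":0,"tz":0,"spin":0,"fingers":0.5}
    - {"tx":0,"ty":0,"tz":0,"spin":0,"fingers":0.5}

```text
time_s: 17.78
eef_pos: [0.7089, -0.12, 0.2371]
tcp_rot: [-0.002, 0.311, 0.95, -0.0]
ft_force: [0.7, -0.1, -0.8]
opening: 0.0436
gripper_force: 0.0
```

```bash
python3 -c "
from h import *
st(); im,d=snap('wrist'); meas()
cv2.imwrite('pics/w5.png',cv2.resize(im[0:165,220:440],(800,600),interpolation=cv2.INTER_CUBIC))"
```

```text
t 17.7833 p [ 0.7089 -0.12    0.2371] yaw 143.73 tilt [ 0.0029 -0.0018 -1.    ] q [ 0.06  0.54  0.3  -0.   -1.33 -2.26] F [ 0.69 -0.09 -0.8 ] M [-0.01 -0.07  0.  ] open 0.0436 0.0
knob 1758 [615.9 -51.3  51.5  14.3  84.3] az -63.82
clipL 397 [635.8  13.1  13.4  16.2  72.6] az 71.61
clipR 283 [667.8 -89.4  15.1  18.9  53.8] az -37.11
```

View pics/w5.png

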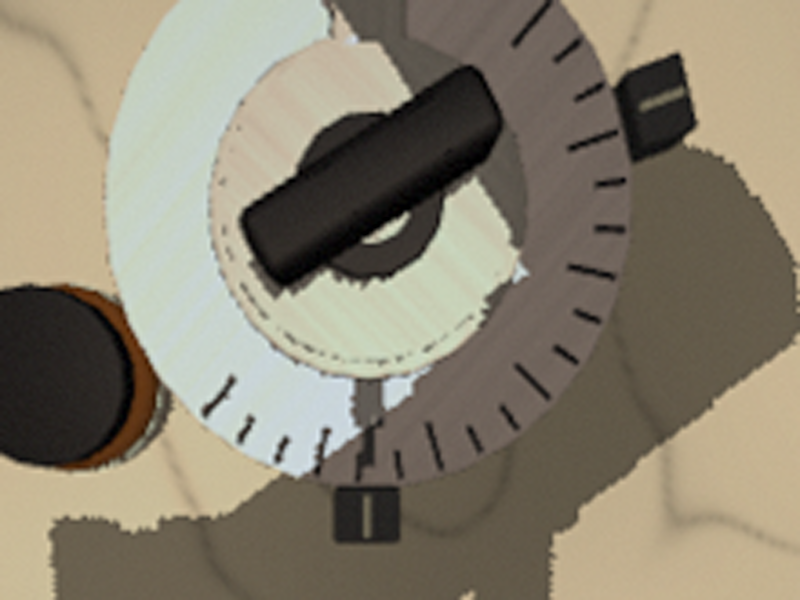

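The pointer tip at (367,463) now lines up with the clip line at (367,515). I'll go back to the knob.

```bash
python3 -c "
from h import *
s=220/800
for a in [(367,463,.137),(369,390,.137),(368,495,.142),(366,536,.142)]: print(az(onz('wrist',220+a[0]*s,a[1]*s,a[2]),(.616,-.0511)))"
```

```text
-36.06
-35.28
-35.88
-36.31
```

>>> apply_moves:
  commands:
    - {"tx":0,"ty":0,"tz":0,"spin":-0.12,"fingers":0.5}
    - {"tx":0,"ty":0,"tz":0,"spin":-0.12,"fingers":0.5}
    - {"tx":0,"ty":0,"tz":0,"spin":-0.12,"fingers":0.5}
    - {"tx":0,"ty":0,"tz":0,"spin":-0.12,"fingers":0.5}
    - {"tx":0,"ty":0,"tz":0,"spin":-0.12,"fingers":0.5}
    - {"tx":0,"ty":0,"tz":0,"spin":-0.12,"fingers":0.5}
    - {"tx":0,"ty":0,"tz":0,"spin":-0.12,"fingers":0.5}
    - {"tx":0,"ty":0,"tz":0,"spin":-0.12,"fingers":0.5}
    - {"tx":0,"ty":0,"tz":0,"spin":-0.12,"fingers":0.5}
    - {"tx":0,"ty":0,"tz":0,"spin":-0.12,"fingers":0.5}

```text
time_s: 18.67
eef_pos: [0.7078, -0.1178, 0.2404]
tcp_rot: [0.0, -0.284, 0.959, 0.0]
ft_force: [-0.3, -1.0, -1.0]
opening: 0.0438
gripper_force: 0.0
```

>>> apply_moves:
  commands:
    - {"tx":0,"ty":0,"tz":0,"spin":-0.12,"fingers":0.5}
    - {"tx":0,"ty":0,"tz":0,"spin":-0.12,"fingers":0.5}
    - {"tx":0,"ty":0,"tz":0,"spin":-0.12,"fingers":0.5}
    - {"tx":0,"ty":0,"tz":0,"spin":-0.12,"fingers":0.5}
    - {"tx":0,"ty":0,"tz":0,"spin":-0.12,"fingers":0.5}
    - {"tx":0,"ty":0,"tz":0,"spin":-0.12,"fingers":0.5}
    - {"tx":0,"ty":0,"tz":0,"spin":-0.12,"fingers":0.5}
    - {"tx":0,"ty":0,"tz":0,"spin":-0.065,"fingers":0.5}
    - {"tx":0,"ty":0,"tz":0,"spin":0,"fingers":0.5}

```text
time_s: 19.42
eef_pos: [0.7079, -0.1179, 0.2404]
tcp_rot: [0.0, -0.673, 0.74, -0.0]
ft_force: [0.3, 0.4, 0.0]
opening: 0.0435
gripper_force: 0.0
```

```bash
python3 -c "
from h import *
rem(.615,-.0494,.2371,-95.8)"
```

```text
t 19.4167 p [ 0.7079 -0.1179  0.2404] yaw -95.41 tilt [-3.e-04 -5.e-04 -1.e+00] q [ 0.06  0.54  0.3  -0.   -1.33 -0.15] F [0.34 0.41 0.03] M [ 0.09 -0.    0.  ] open 0.0435 0.0
tool shift [-0.0594  0.099   0.0033] spin 0.0068
```

>>> apply_moves:
  commands:
    - {"tx":-0.02,"ty":0.033,"tz":0,"spin":0.007,"fingers":0.5}
    - {"tx":-0.02,"ty":0.033,"tz":0,"spin":0,"fingers":0.5}
    - {"tx":-0.0195,"ty":0.033,"tz":0,"spin":0,"fingers":0.5}
    - {"tx":0,"ty":0,"tz":0,"spin":0,"fingers":0.5}
    - {"tx":0,"ty":0,"tz":0,"spin":0,"fingers":0.5}

```text
time_s: 19.83
eef_pos: [0.6143, -0.0483, 0.241]
tcp_rot: [0.0, -0.67, 0.742, -0.0]
ft_force: [0.5, 0.2, 0.7]
opening: 0.0437
gripper_force: 0.0
```

```bash
python3 -c "
from h import *
rem(.615,-.0494,.1645,-95.8)"
```

```text
t 19.8333 p [ 0.6143 -0.0483  0.241 ] yaw -95.87 tilt [-3.0e-04 -1.1e-03 -1.0e+00] q [ 0.18  0.36  0.01  0.   -1.23 -0.29] F [0.49 0.24 0.68] M [ 0.05 -0.17 -0.  ] open 0.0437 0.0
tool shift [ 0.0011 -0.0007  0.0765] spin -0.0012
```

>>> apply_moves:
  commands:
    - {"tx":0.001,"ty":-0.0007,"tz":0.03,"spin":0,"fingers":0.5}
    - {"tx":0,"ty":0,"tz":0.03,"spin":0,"fingers":0.5}
    - {"tx":0,"ty":0,"tz":0.01,"spin":0,"fingers":0.5}
    - {"tx":0,"ty":0,"tz":0.006,"spin":0,"fingers":0.5}
    - {"tx":0,"ty":0,"tz":0,"spin":0,"fingers":0}
    - {"tx":0,"ty":0,"tz":0,"spin":0,"fingers":0}
    - {"tx":0,"ty":0,"tz":0,"spin":0,"fingers":0}
    - {"tx":0,"ty":0,"tz":0,"spin":0,"fingers":0}
    - {"tx":0,"ty":0,"tz":0,"spin":0,"fingers":0}
    - {"tx":0,"ty":0,"tz":0,"spin":0,"fingers":0}
  newtons: 55

```text
time_s: 20.67
eef_pos: [0.6148, -0.0508, 0.1645]
tcp_rot: [-0.002, -0.669, 0.743, 0.002]
ft_force: [-6.0, 2.1, 3.1]
opening: 0.0138
gripper_force: 55.0
```

```bash
python3 -c "
from h import *
st()"
```

```text
t 20.6667 p [ 0.6148 -0.0508  0.1645] yaw -95.96 tilt [ 4.0e-04  4.4e-03 -1.0e+00] q [ 0.18  0.42 -0.09 -0.   -1.07 -0.28] F [-6.05  2.15  3.07] M [0.49 1.48 0.07] open 0.0138 55.00150694686454
```

>>> apply_moves:
  commands:
    - {"tx":0,"ty":0,"tz":0,"spin":0.1,"fingers":0}
    - {"tx":0,"ty":0,"tz":0,"spin":0.1,"fingers":0}
    - {"tx":0,"ty":0,"tz":0,"spin":0.1,"fingers":0}
    - {"tx":0,"ty":0,"tz":0,"spin":0.1,"fingers":0}
    - {"tx":0,"ty":0,"tz":0,"spin":0.1,"fingers":0}
    - {"tx":0,"ty":0,"tz":0,"spin":0.1,"fingers":0}
    - {"tx":0,"ty":0,"tz":0,"spin":0.1,"fingers":0}
    - {"tx":0,"ty":0,"tz":0,"spin":0.1,"fingers":0}
    - {"tx":0,"ty":0,"tz":0,"spin":0.1,"fingers":0}
    - {"tx":0,"ty":0,"tz":0,"spin":0.1,"fingers":0}

```text
time_s: 21.5
eef_pos: [0.6136, -0.05, 0.1644]
tcp_rot: [-0.003, -0.229, 0.973, 0.001]
ft_force: [-9.9, 5.5, 6.6]
opening: 0.0135
gripper_force: 55.0
```

>>> apply_moves:
  commands:
    - {"tx":0,"ty":0,"tz":0,"spin":0.1,"fingers":0}
    - {"tx":0,"ty":0,"tz":0,"spin":0.1,"fingers":0}
    - {"tx":0,"ty":0,"tz":0,"spin":0.03,"fingers":0}
    - {"tx":0,"ty":0,"tz":0,"spin":0.02,"fingers":0}
    - {"tx":0,"ty":0,"tz":0,"spin":0,"fingers":0}

```text
time_s: 21.92
eef_pos: [0.6135, -0.0496, 0.1644]
tcp_rot: [-0.003, -0.109, 0.994, 0.001]
ft_force: [-9.8, 5.8, 8.3]
opening: 0.0134
gripper_force: 55.0
```

```bash
python3 -c "
from h import *
st()"
```

```text
t 21.9167 p [ 0.6135 -0.0496  0.1644] yaw -167.54 tilt [ 0.0061  0.003  -1.    ] q [ 0.18  0.42 -0.09 -0.   -1.07 -1.53] F [-9.77  5.77  8.31] M [1.94 2.55 0.24] open 0.0134 55.002954413794214
```

>>> apply_moves:
  commands:
    - {"tx":0,"ty":0,"tz":0,"spin":0.02,"fingers":0}
    - {"tx":0,"ty":0,"tz":0,"spin":0.02,"fingers":0}
    - {"tx":0,"ty":0,"tz":0,"spin":0.02,"fingers":0}
    - {"tx":0,"ty":0,"tz":0,"spin":0,"fingers":0}

```text
time_s: 22.25
eef_pos: [0.6135, -0.0495, 0.1645]
tcp_rot: [-0.003, -0.08, 0.997, 0.001]
ft_force: [-10.6, 5.3, 7.5]
opening: 0.0141
gripper_force: 56.6
```

```bash
python3 -c "
from h import *
st()"
```

```text
t 22.25 p [ 0.6135 -0.0495  0.1645] yaw -170.8 tilt [ 0.0065  0.0021 -1.    ] q [ 0.18  0.42 -0.09 -0.   -1.07 -1.59] F [-10.56   5.32   7.45] M [1.9  2.66 0.95] open 0.0141 56.599692135769146
```

>>> apply_moves:
  commands:
    - {"tx":0,"ty":0,"tz":0,"spin":0,"fingers":0.5}
    - {"tx":0,"ty":0,"tz":0,"spin":0,"fingers":0.5}
    - {"tx":0,"ty":0,"tz":0,"spin":0,"fingers":0.5}
    - {"tx":0,"ty":0,"tz":0,"spin":0,"fingers":0.5}
    - {"tx":0,"ty":0,"tz":-0.02,"spin":0,"fingers":0.5}
    - {"tx":0,"ty":0,"tz":-0.03,"spin":0,"fingers":0.5}
    - {"tx":0,"ty":0,"tz":-0.03,"spin":0,"fingers":0.5}
    - {"tx":-0.035,"ty":0,"tz":0,"spin":0,"fingers":0.5}
    - {"tx":-0.035,"ty":0,"tz":0,"spin":0,"fingers":0.5}
    - {"tx":-0.035,"ty":0,"tz":0,"spin":0,"fingers":0.5}

```text
time_s: 23.08
eef_pos: [0.722, -0.0347, 0.2454]
tcp_rot: [0.002, -0.078, 0.997, 0.0]
ft_force: [0.7, -0.5, -0.4]
opening: 0.0432
gripper_force: 0.0
```

>>> apply_moves:
  commands:
    - {"tx":-0.02,"ty":0,"tz":0,"spin":0,"fingers":0.5}
    - {"tx":0,"ty":0,"tz":0,"spin":0,"fingers":0.5}
    - {"tx":0,"ty":0,"tz":0,"spin":0,"fingers":0.5}

```text
time_s: 23.33
eef_pos: [0.7409, -0.0315, 0.2416]
tcp_rot: [-0.001, -0.078, 0.997, -0.0]
ft_force: [-0.6, -0.2, 0.0]
opening: 0.0436
gripper_force: 0.0
```

```bash
python3 -c "
from h import *
st(); im,d=snap('wrist'); meas()
cv2.imwrite('pics/w6.png',cv2.resize(im[0:195,190:450],(800,600),interpolation=cv2.INTER_CUBIC))"
```

```text
t 23.3333 p [ 0.7409 -0.0315  0.2416] yaw -171.03 tilt [ 0.0022  0.     -1.    ] q [ 0.17  0.58  0.38 -0.   -1.37 -1.59] F [-0.59 -0.16  0.05] M [ 0.15 -0.09  0.02] open 0.0436 0.0
knob 1527 [619.  -50.4  46.2  14.   11.4] az -13.74
clipL 322 [636.   13.4  13.3  16.2  73.7] az 71.47
clipR 305 [667.3 -88.7  16.   20.7  52.2] az -36.9
```

View pics/w6.png

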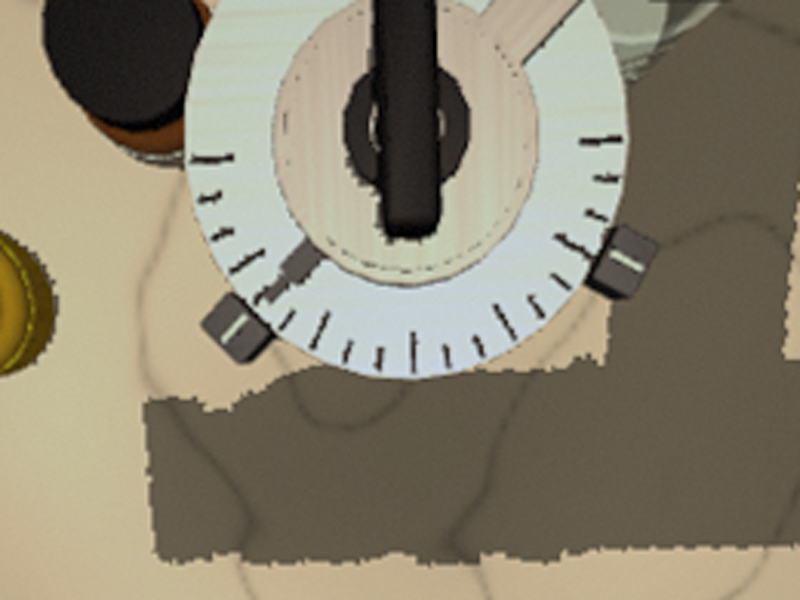

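```bash
python3 -c "
from h import *
s=260/800
for a in [(268,297,.137),(305,257,.137),(245,320,.142),(225,343,.142)]:
  q=onz('wrist',190+a[0]*s,a[1]*s,a[2]); print(q.round(4),az(q,(.616,-.0507)))"
```

```text
[ 0.6605 -0.083   0.137 ] -35.95
[ 0.6483 -0.074   0.137 ] -35.73
[ 0.6677 -0.0879  0.142 ] -35.78
[ 0.6747 -0.0929  0.142 ] -35.67
```

The pointer is at -35.9° and the mark at -35.7°. The knob is back at its stop, and the gripper is clear of everything.

```bash
python3 -c "
from bench import manip
print(manip.hand_in())"
```

```text
the job is handed in; nothing more can be done
None
```

The job is done and handed in at about 23 s of the 61 s allowed: I loosened the knob about 1.25 rad, swung the funnel over the beaker with the pointer within about 0.3° of the index clip, and tightened the knob back to its stop.

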